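# Prop the sprung catch and seat a notched flange on its key

### The arm

A 7-joint arm with a two-finger parallel gripper is mounted at the origin on the work surface. World frame = base frame: x ahead of the robot, y to its left, z up, the work surface at z = 0. Lengths are in m, angles in degrees, forces in N, time in s.
With the tool pointing down it reaches from about 0.425 to 0.825 m from the base axis. Payload 3.6 kg.
Tool frame: the origin (TCP) lies on the centre line of the jaws, within the pads' length; the fingertips stand 19 mm ahead of it and the grasp point (between the pads) is the TCP (arm.finger_overhang is the distance from the TCP to the fingertips, in m); z points along the fingers, y is the direction in which the jaws open and shut (so a half turn about z gives the same grasp; the last joint's range is limited). The gripper opens to 93 mm and grips with 3 to 60 N. Pads are 15 mm wide; open, the fingers measure 128 mm over their backs; the gripper's body (75 mm by 188 mm) begins 65 mm behind the grasp point.
Start: joints at [-66.893, 35.231, -0.722, 81.555, 0.464, 63.22, -2.315], TCP at [0.271, 0.591, 0.216] pointing down, gripper open.
Joint ranges: [-178.69, 178.69], [-17.37, 117.87], [-77.05, 75.6], [15.02, 138.74], [-78.02, 258.01], [0.78, 113.62], [-162.83, 162.83]. Speed limits (degrees/s): [159.86, 159.86, 180, 180, 180, 180, 180].

### API

Orientations are given as [roll, pitch, yaw] about the fixed x, y, z axes, in that order (R = Rz(yaw) Ry(pitch) Rx(roll)).
In Python, from cell import arm, optics, hand_in, finder gives the robot as it stands.
- The arm moves only by the shell command python3 -m creep 'ROWS' [OPENING] [FORCE]. ROWS is JSON, a list of rows, each a list of 4 numbers: the shift along the tool's x, y, z in cm, then the turn about the tool's z in degrees. A call has 1 to 8 rows; each row is the pose to reach, as a shift and turn from the pose commanded when the call began, along the tool's axes at that moment; what a row does not reach only later rows make up. A row lasts 1/10 s, in which the tool goes at most 50 mm and 8.59 degrees, less where a joint would pass 70% of its speed; a pose out of reach is approached as far as the arm can. A call with a gripper value outside its range is refused whole. OPENING is the finger opening in cm, from 0 to 9.3, set as the call begins (- or left out, the last holds). The fingers move at their own pace and stop on an object; FORCE is the grip in N (left out, the last holds). Time passes only in rows, so rows that repeat a pose let the fingers close. It gives the time, the measured TCP pose, the force and the opening at its end, in the units of the state.
- arm.get_obs(): the state, without advancing time (a new reading comes with each control period).
- optics.get_image(name): name is "side" or "top"; returns a dict with "color" (480x640x3 uint8, red, green, blue), "intrinsics" (3x3 intrinsics, pixels), "eye" and "attitude" of the camera in the world. Camera axes: x right, y down, z forward; pixel columns grow to the right and rows downward; lengths in m; the calibration is good to about 2 mm. A picture is of the moment at which its call begins. There is no depth.
- hand_in(): hands the job in, once; it reports no verdict.
Trained networks look in a picture, given as the dict that the camera call returned (one of the last four; its "shot" number tells which), for a name from the list of things; names that differ only in an ending like _2 or _b are one class to them, and where a whole thing is asked for, a point or a joint stands for the part that bears it (a point fixed in the world has none). Each returns a list of dicts, best first, with "score" (0 to 1); they miss things now and then, are a little off and sometimes report something else, mostly with a low value. They report only what shows in the picture. A call takes as long as a camera call. They do not tell look-alikes from the thing itself.
- finder.trace(picture, target): "region" (480x640 bool, what is visible of it) and "extent" ([left, top, width, height] in pixels, round what is visible of it).
The state is a dict: "time_s": time; "joint_positions": joint angles; "joint_vel": joint speeds; "joint_efforts": joint torques, N m; "position": TCP position; "tool_rot": TCP orientation; "wrist_force": force on the tool from outside, world axes, zero at the start; "ft_torque": the same for the moment, N m; "finger_gap": opening from 0.0 (shut) to 1.0 (fully open).
Only numpy, scipy, OpenCV 4.12 (cv2) and the standard library are available. Lean on these libraries where they do the work, as an engineer would, in place of code of your own. Each camera call takes 0.05 s, during which the arm holds its last target. There are 200 camera calls.

### The job

Push the orange-handled prop pin all the way down into the slot behind the yellow sprung catch of the blue fixture, so that the catch stays open by itself, and leave the pin there. Then seat the square flange fully home and flat in the fixture's nest: it drops in only with its notch over the red key pin, which stands on one of three sides of the nest, so try it round until it goes down, and let go. Leave the other things on the bench where they are.

Things in the scene. Friction and masses are not known exactly. Their poses are not given: they have to be found in the camera images.
- fixture: Blue holding fixture fixed to the bench, 205 mm long along its x (-60 to +145), 110 mm wide, base 30 mm high. Origin at bench level under the nest's centre, x towards the catch and slot; yaw within 0.45 rad. A dark steel post with two cheeks: x 80 to 108, y -17 to +17, 69 mm high. The closed yellow catch is 70 mm high at x 109 to 133.
- nest (a point): Centre of the nest's floor, 30 mm above the bench; axes as the fixture. The nest is a 76 mm square (2 mm of play all round the flange) between four guides that rise 8 mm, then flare outwards up to 15 mm over the floor. A red key pin, 10 mm across, 14 mm tall, stands at key_a, key_b or key_c; which one is not told: look, or try. A wrongly turned flange stops on it, 14 mm too high.
- key_a (a point): First place where the key pin may stand, on the nest's floor at x -27, y -9 mm from its centre (else a flush plug). With the pin here the flange's x must point along the fixture's -x.
- key_b (a point): Second place for the key pin, at x -9, y +27 mm from the nest's centre: the flange's x must point along the fixture's +y.
- key_c (a point): Third place for the key pin, at x 9, y -27 mm from the nest's centre: the flange's x must point along the fixture's -y.
- slot (a point): Upright axis of the pin when home, level with the post's top, 69 mm above the bench, 101 mm along x from the nest's centre; axes as the fixture. The slot lies between the post's face (9 mm on the -x side), its cheeks (11 mm either side in y) and the catch's ramped tongue (+x). A pin pushed straight down here (10 to 25 N) cams the catch open 14 mm and is gripped by it. Open below down to the bench.
- catch (a joint): Travel in m of the yellow sprung catch along the fixture's +x: 0 closed, 0.014 with the pin home, 0.022 at most. Its spring closes it with 2.4 to 4.1 N. A plate 48 mm wide, 46 to 54 mm above the bench; closed, its nose overhangs the flange's place in the nest by 8 mm, so the flange cannot go down. Even open, turn the flange only above its 54 mm: corners sweep 51 mm.
- catch_nose (a point): Middle of the top front edge of the catch's nose, 54 mm above the bench; closed, 28 mm from the nest's centre.
- flange_center (a point): Centre, half-way up, of the square flange (about 320 g), stub up, any yaw: plate 72 x 72 x 10 mm; on its middle a square stub 28 x 28 mm up to 30 mm above this point, sides along x and y. A notch 15 mm wide, 18 mm deep in its +x edge is centred at y +9 mm. Home, this point is 30 mm above the nest's floor. Grip the stub's upper part: the fingers then clear the catch.
- flange: The same flange; origin at the centre of its underside.
- prop_center (a point): Centre, half-way up, of the upright prop pin, 105 mm long: shank 18 mm across, 55 mm long, its lowest 16 mm tapering to 6 mm; a collar 30 mm across, 5 mm thick; a round orange handle 18 mm across, 7.5 to 52.5 mm above this point. At the start it hangs in the wooden block's hole. Home, its collar rests on the post and this point is 2.5 mm below slot.
- prop: The same prop pin; origin at its tip.
- holder: Heavy wooden block 62 x 62 x 60 mm, fixed, with a 22 mm upright hole in its middle that holds the prop pin; origin under its centre.
- cover: Bystander: round dark cover, 80 mm across, 45 mm high with its boss; origin under its centre.
- jar: Bystander: jar 64 mm across, 75 mm high; origin under its centre.
- can: Bystander: spray can 60 mm across, 170 mm high; origin under its centre.
- oil: Bystander: squat oil bottle 72 mm across, 105 mm high; origin under its centre.
- bearing: Bystander: bearing ring 56 mm across, 16 mm high; origin under its centre.
- socket: Bystander: wrench socket 28 mm across, 50 mm high, upright; origin under its centre.
- wrench: Bystander: spanner lying flat, along its x.
- driver: Bystander: screwdriver lying flat, along its x.
Not all that is in view belongs to the job. What is shaped like the prop but white is not meant.

How it is judged (in metres and radians):
On the way, in this order (a step that is already met when the one before it is completed fails the run):
1. the prop pin stands home in the slot and holds the catch open (value of joint catch above 0.0115 m and z of prop_center in the frame of slot below 0.006 m and horizontal distance between prop_center and slot below 0.01 m and angle between prop_center's own z axis and vertical below 0.15 rad), for 0.2 s.
2. the flange lies home in the nest, its notch over the key pin (z of flange_center in the frame of nest below 0.033 m and horizontal distance between flange_center and nest below 0.006 m and angle between flange_center's own z axis and vertical below 0.06 rad), for 0.2 s.
At the end, for the whole second after the job is handed in: The prop pin stands in the slot within 10 mm of its axis and 8.5 mm of its full depth, leaning less than 0.15 rad, with the catch open by more than 11.5 mm; the flange lies in the nest within 3 mm of its floor, 6 mm of its centre, tilted less than 0.06 rad; both at rest (all of step 1 and all of step 2 and linear speed of each of flange, prop below 0.02 m/s); the robot touches nothing.
It fails at once if another thing on the bench is moved more than 30 mm (distance of any of cover, jar, can, oil, bearing, socket, wrench, driver from where it was at the start of the episode above 0.03 m).
It also fails if it takes over 67 s, if anything falls off the work surface, if the arm or the gripper's body presses on something with over 40 N, if the wrist force passes 120 N, or if a joint passes its speed limit or range.

## Working session

There is one attempt and no reset: what is moved stays moved. The work goes in short steps, Python scripts to look and compute and a shell command to move; the robot and the scene stay as the last step left them, time stands still between calls to the robot, and variables do not carry over. Pictures are saved under pics/ and viewed, about 8 in all and at most 12, crops included, and the job is handed in when it is done.

```bash
ls; mkdir -p pics; python3 - <<'E'
from cell import arm, optics, finder
import cv2, numpy as np, pickle
print(arm.get_obs(), arm.finger_overhang)
P={}
for n in ("side","top"):
    p=optics.get_image(n); P[n]=p
    print(n,p["intrinsics"],p["eye"],p["attitude"],p["shot"])
    cv2.imwrite(f"pics/{n}0.png",p["color"][:,:,::-1])
    for t in ("fixture","flange","prop","holder","catch","can","jar","cover","oil","socket"):
        print(t,[(round(d["score"],2),d["extent"]) for d in finder.trace(p,t)][:3])
pickle.dump(P,open("p0.pkl","wb"))
E
```

```text
pics
{'time_s': 0.0, 'joint_positions': array([-66.8943795 ,  35.28617176,  -0.72390432,  81.6404553 ,
         0.46617622,  63.22090988,  -2.31357123]), 'joint_vel': array([ 0.03406153, -0.0537062 ,  0.03331337, -0.03496369,  0.00075174,
       -0.05450135,  0.04644462]), 'joint_efforts': array([ 4.47760681e-05, -4.58926892e+01,  2.09126892e-01, -1.65746301e+01,
       -6.10478385e-02,  2.06710305e-02,  2.48695897e-04]), 'position': array([0.2704872 , 0.59016287, 0.21462105]), 'tool_rot': array([-1.79855411e+02,  3.32251807e-03,  1.55382823e+02]), 'wrist_force': array([ 0.19697528, -0.1466731 , -0.61695642]), 'ft_torque': array([ 0.02320901, -0.00531707, -0.01742419]), 'finger_gap': 0.9991559278394809} 0.019
side [[507.05899319   0.         321.63035736]
 [  0.         507.05899319 236.36033174]
 [  0.           0.           1.        ]] [ 0.21698119 -0.73949442  0.81152871] [-131.98752168    0.52381554  -26.416199  ] 1
fixture [(0.98, [250.9, 228.9, 94.8, 52.9])]
flange [(0.63, [277.3, 170.2, 31.5, 31.2])]
prop [(0.74, [187.3, 182.1, 12.2, 35.7]), (0.66, [221.5, 170.2, 13.3, 24.4])
[... 561 characters left out ...]
.        ]] [ 0.4264424  -0.00544115  1.26331854] [-172.01130068   -0.29997837  -88.92789151] 2
fixture [(0.87, [268.6, 225.9, 72.0, 86.4]), (0.53, [149.1, 249.8, 21.7, 23.9])]
flange [(0.7, [193.7, 211.7, 41.0, 36.8])]
prop [(0.44, [188.9, 325.8, 14.2, 14.4]), (0.4, [195.2, 211.2, 40.2, 36.6])]
holder [(0.92, [184.2, 282.0, 34.4, 30.3]), (0.68, [402.6, 297.5, 30.8, 24.1]), (0.55, [296.1, 234.5, 31.4, 42.9])]
catch [(0.91, [291.2, 233.5, 34.9, 42.9])]
can [(0.57, [333.5, 134.4, 26.6, 39.4])]
jar [(0.9, [400.6, 296.8, 35.3, 25.6])]
cover [(0.91, [393.7, 219.1, 30.1, 28.2])]
oil [(0.76, [157.8, 171.4, 35.3, 32.3])]
socket [(0.66, [470.1, 261.6, 18.4, 14.6]), (0.48, [294.3, 232.3, 29.8, 45.4])]
```

```bash
python3 - <<'E'
import cv2
a=cv2.imread("pics/side0.png"); b=cv2.imread("pics/top0.png")
cv2.imwrite("pics/s1.png",cv2.resize(a[110:290,170:470],None,fx=2.66,fy=2.66,interpolation=cv2.INTER_CUBIC))
cv2.imwrite("pics/t1.png",cv2.resize(b[120:360,140:440],None,fx=2.5,fy=2.5,interpolation=cv2.INTER_CUBIC))
E
```

```text
(no output)
```

View pics/s1.png

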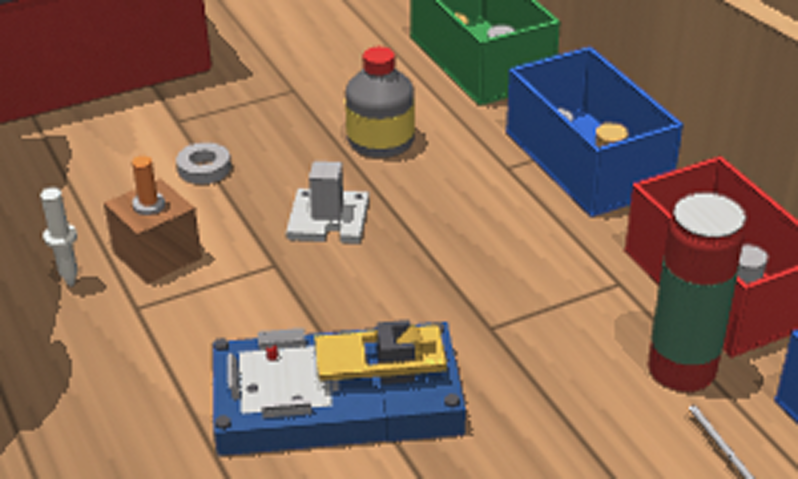

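View pics/t1.png

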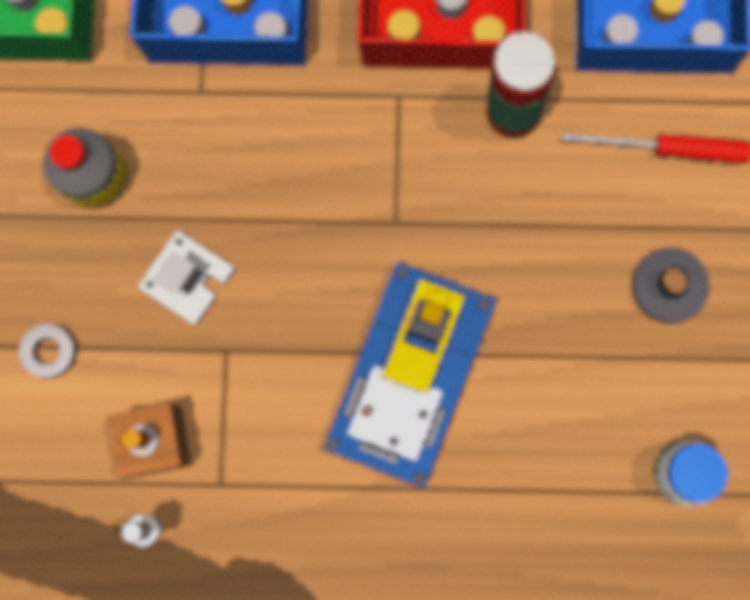

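The side crop shows the orange prop in the wooden block at about (224,178) full-frame. The white look-alike stands free at (192,198), so it is not the one meant. The flange is at (292,187). The fixture's red key pin is at (272,242) in the side view and (287,284) in the top view, on the +y side, which is key_b. Next I fit the poses by silhouette.

```bash
cat > fit.py <<'E'
import cv2, numpy as np
from scipy.spatial.transform import Rotation as R
from scipy.optimize import minimize
S=8
def proj(p,X):
    A=R.from_euler("xyz",p["attitude"],degrees=True).as_matrix()
    c=(np.asarray(X)-p["eye"])@A
    return c[:,:2]/c[:,2:]*np.diag(p["intrinsics"])[:2]+p["intrinsics"][:2,2]
def box(x0,x1,y0,y1,z0,z1): return np.array([[x,y,z] for x in(x0,x1) for y in(y0,y1) for z in(z0,z1)])/1000
def cyl(r,z0,z1,r1=None):
    a=np.linspace(0,2*np.pi,24,endpoint=False); r1=r if r1 is None else r1
    return np.concatenate([np.c_[q*np.cos(a),q*np.sin(a),0*a+z] for q,z in((r,z0),(r1,z1))])/1000
FIX=[box(-60,145,-55,55,0,30),box(80,108,-17,17,30,69),box(28,133,-24,24,46,54),box(109,133,-17,17,54,70)]
FL=[box(-36,18,-36,36,0,10),box(18,36,-36,1.5,0,10),box(18,36,16.5,36,0,10),box(-14,14,-14,14,10,35)]
HANDLE=[cyl(9,60,105)]
HOLDER=[box(-31,31,-31,31,0,60)]
def place(parts,q,z=0):
    c,s=np.cos(q[2]),np.sin(q[2])
    return [P@np.array([[c,s,0],[-s,c,0],[0,0,1]])+[q[0],q[1],z] for P in parts]
def render(p,parts,win):
    l,t,w,h=win; m=np.zeros((h*S,w*S),np.uint8)
    for P in parts:
        u=(proj(p,P)-[l,t]+.5)*S
        cv2.fillConvexPoly(m,cv2.convexHull((u*16).round().astype(np.int32)),255,shift=4)
    return cv2.resize(m,(w,h),interpolation=cv2.INTER_AREA)/255.
def fit(views,parts,q0,z=0,scale=(.01,.01,.1)):
    # views: list of (picture, mask(full float), win)
    def f(v):
        q=np.array(q0)+v*scale; Q=place(parts,q,z); e=0
        for p,m,w in views:
            mm=m[w[1]:w[1]+w[3],w[0]:w[0]+w[2]]; r=render(p,Q,w); e+=np.abs(r-mm).sum()/mm.sum()
        return e/len(views)
    sim=np.vstack([np.zeros(3),np.eye(3)])-.25
    if scale[2]==0: sim=sim
    b=None
    for k in range(2):
        o=minimize(f,b if b is not None else np.zeros(3),method="Nelder-Mead",options=dict(initial_simplex=(sim if b is None else b+.3*sim),xatol=.005,fatol=1e-5,maxiter=400)); b=o.x
    return np.array(q0)+b*scale,o.fun
def ground(p,uv,z):
    A=R.from_euler("xyz",p["attitude"],degrees=True).as_matrix()
    K=p["intrinsics"]; d=A@np.linalg.inv(K)@[uv[0],uv[1],1]; e=np.array(p["eye"]); return (e+d*(z-e[2])/d[2])[:2]
def win(ext,g=8):
    l,t,w,h=[int(v) for v in ext]; return [l-g,t-g,w+2*g,h+2*g]
E
cat > m0.py <<'E'
from fit import *; import pickle
P=pickle.load(open("p0.pkl","rb")); s,t=P["side"],P["top"]
for n,p in P.items(): p["hsv"]=cv2.cvtColor(p["color"],cv2.COLOR_RGB2HSV).astype(int)
def wood(p):
    h,sa,v=np.moveaxis(p["hsv"],2,0); return (h>8)&(h<21)&(sa>60)
def fixm(p):
    h,sa,v=np.moveaxis(p["hsv"],2,0); return (~((h>6)&(h<21)&(sa>60)&(sa<215))).astype(float)
def flm(p):
    return (p["hsv"][:,:,1]<75).astype(float)
def orm(p):
    h,sa,v=np.moveaxis(p["hsv"],2,0); return ((h<17)&(sa>195)&(v>110)).astype(float)
W={"fix":(win([251,229,95,53]),win([268,226,72,86])),"fl":(win([277,170,32,31]),win([194,212,41,37])),"pr":(win([217,166,14,20],3),win([186,288,14,14],3))}
cl=lambda m,w:(print(w,m[w[1]:w[1]+w[3],w[0]:w[0]+w[2]].sum()),m)[1]
def rep(name,mf,parts,q0,z=0,sc=(.01,.01,.1)):
    a=(s,cl(mf(s),W[name][0]),W[name][0]); b=(t,cl(mf(t),W[name][1]),W[name][1])
    for lab,v in (("side",[a]),("top",[b]),("both",[a,b])):
        q,e=fit(v,parts,q0,z,sc); print(name,lab,np.round(q[:2]*1000,1),round(np.degrees(q[2]),1),round(e,3))
    for k,(p,m,w) in enumerate((a,b)):
        r=render(p,place(parts,q,z),w); im=p["color"][w[1]:w[1]+w[3],w[0]:w[0]+w[2]].copy(); mm=m[w[1]:w[1]+w[3],w[0]:w[0]+w[2]]
        ov=np.dstack([mm*255,r*255,0*r]).astype(np.uint8); sc_=4
        out.append(cv2.resize(np.hstack([im,ov]),(400,int(400*w[3]/w[2]/2)),interpolation=cv2.INTER_NEAREST))
    return q
out=[]
g=ground(t,(305,270),.03); print("fix g",g)
qf=rep("fix",fixm,FIX,[g[0]-.04,g[1],-.35])
g=ground(t,(214,230),.01); print("fl g",g)
ql=min(((rep("fl",flm,FL,[g[0],g[1],a]),0) for a in [-2.2]),key=lambda x:x[1])[0]
g=ground(t,(192,295),.11); print("pr g",g)
qp=rep("pr",orm,HANDLE,[g[0],g[1],0],.005,(.01,.01,0))
pickle.dump((qf,ql,qp),open("q.pkl","wb"))
h=[o.shape[0] for o in out]; rows=[]
for i in range(0,6,2):
    H=max(h[i],h[i+1]); rows.append(np.hstack([cv2.copyMakeBorder(o,0,H-o.shape[0],0,0,cv2.BORDER_CONSTANT) for o in out[i:i+2]]))
im=np.vstack(rows); cv2.imwrite("pics/ov.png",im[:,:,::-1]); print(im.shape)
E
python3 m0.py
```

```text
fix g [0.520343   0.02089327]
[243, 221, 111, 69] 3921.0
[260, 218, 88, 102] 3578.0
fix side [484.6  41.3] -20.4 0.065
fix top [483.1  39. ] -19.9 0.05
fix both [484.   39.9] -20.0 0.064
fl g [0.6215047  0.26037274]
[269, 162, 48, 47] 707.0
[186, 204, 57, 53] 778.0
fl side [622.2 263.2] -122.1 0.239
fl top [620.9 261.4] -122.3 0.055
fl both [621.4 262.1] -121.8 0.157
pr g [0.45038615 0.28335367]
[214, 163, 20, 26] 0.0
[183, 285, 20, 20] 1.0
pr side [447.1 280.1] 0.0 inf
pr top [480.5 246.8] 0.0 1.0
pr both [447.1 280.1] 0.0 inf
(686, 800, 3)fit.py:31: RuntimeWarning: divide by zero encountered in scalar divide
  mm=m[w[1]:w[1]+w[3],w[0]:w[0]+w[2]]; r=render(p,Q,w); e+=np.abs(r-mm).sum()/mm.sum()
  np.max(np.abs(fsim[0] - fsim[1:])) <= fatol):
```

```bash
python3 - <<'E'
import re
s=open("m0.py").read()
import pickle,cv2
P=pickle.load(open("p0.pkl","rb"))
for n,b in (("side",(168,190,220,229)),("top",(290,301,186,198))):
    h=cv2.cvtColor(P[n]["color"],cv2.COLOR_RGB2HSV)[b[0]:b[1]:2,b[2]:b[3]:2]
    for r in h: print(*[f"{a[0]},{a[1]},{a[2]}" for a in r])
h=cv2.cvtColor(P["side"]["color"],cv2.COLOR_RGB2HSV)
print(h[180:204:3,276:312:3,1])
E
```

```text
14,119,215 13,136,216 14,139,219 15,117,220 15,114,220
14,168,228 14,170,228 14,170,229 13,181,210 15,113,221
12,164,151 13,174,223 12,174,190 11,181,104 14,116,220
12,155,140 11,177,130 11,175,131 11,178,112 14,117,214
13,136,173 11,176,132 11,176,132 11,178,119 14,115,213
14,121,194 11,177,131 11,174,133 11,175,124 12,144,143
14,114,213 11,180,130 11,175,134 11,176,126 12,151,123
12,137,182 11,173,131 11,174,132 11,176,129 11,184,94
11,61,187 10,137,134 11,178,132 11,175,130 11,187,105
0,5,190 11,51,169 11,171,131 11,173,127 11,88,110
8,42,98 165,6,185 160,4,191 165,3,193 0,5,150
13,171,185 13,171,185 13,173,186 12,149,193 10,87,194 9,57,178
13,172,190 14,177,184 16,197,198 16,177,215 14,122,192 11,69,136
13,171,186 16,190,191 19,220,220 19,217,223 19,211,216 17,207,138
13,170,187 16,188,189 19,216,221 19,212,224 19,211,215 17,212,137
13,170,188 14,175,186 16,186,207 17,164,216 16,144,191 11,101,136
13,167,192 13,173,189 13,164,187 12,95,196 9,41,201 8,29,200
[[117 116  94 102   5   5   5   4 122 122 121 117]
 [117 119   3   2   3   3   5   0   1   0   2 116]
 [118 125   4   5   6   5   5   3   6   6   3 121]
 [117  84   4   5   8   8   5   6   4   5   3 118]
 [117   6   4   4   4   4   5   6   2   5   2 117]
 [119   1   5   5   5   5   5   5   5   5  35 119]
 [120   2   5   3   8   3 119 109   6   7 100 116]
 [117 120 121 122 121 122 118 119  79  56 117 118]]
```

View pics/ov.png

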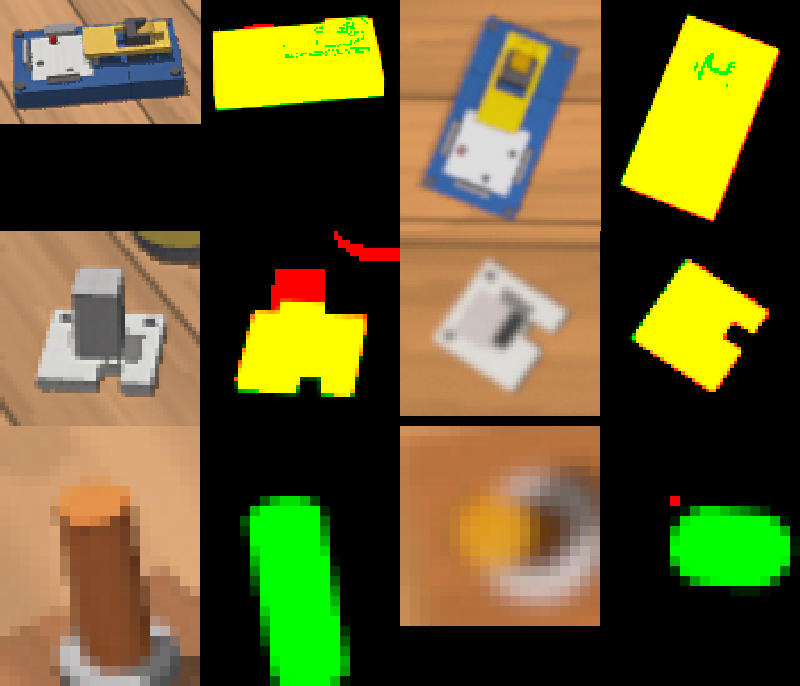

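The white part is one of the flange's faces with the stub up to 60 mm (flange_center is 30 mm up), so I correct the model and the orange masks.

```bash
sed -i 's/10,35)\]/10,60)]/' fit.py
sed -i 's/win(\[277,170,32,31\])/[269,162,39,46]/; s/^qp=.*$//; s/^pickle.dump.*//' m0.py
sed -i '/^g=ground(t,(192/,$d' m0.py
cat >> m0.py <<'E'
hs=s["hsv"]; ms=np.zeros((480,640)); ms[168:186,216:232]=((hs[...,1]>153)&(hs[...,0]>=10))[168:186,216:232]
ht=t["hsv"]; mt=np.zeros((480,640)); mt[288:302,186:202]=((ht[...,0]>=16)&(ht[...,1]>160))[288:302,186:202]; mt[:,197:]*=0
ca=cv2.moments(mt[280:310,180:205]); c=(180+ca["m10"]/ca["m00"],280+ca["m01"]/ca["m00"]); print("cap top px",c,ca["m00"],"->",ground(t,c,.11))
g=ground(t,c,.11)
# side fit of the handle above collar: use columns window rows 163..184
w=[213,163,20,19]
q,e=fit([(s,ms,w)],HANDLE,[g[0],g[1],0],.005,(.01,.01,0)); print("pr side",q,e)
pickle.dump((qf,ql,q,g),open("q.pkl","wb"))
for nm,ww,z in (("holder",None,.06),):
    pass
E
python3 m0.py; python3 - <<'E'
import sys; sys.path.insert(0,".")
E
```

```text
fix g [0.520343   0.02089327]
[243, 221, 111, 69] 3921.0
[260, 218, 88, 102] 3578.0
fix side [484.6  41.3] -20.4 0.065
fix top [483.1  39. ] -19.9 0.05
fix both [484.   39.9] -20.0 0.064
fl g [0.6215047  0.26037274]
[269, 162, 39, 46] 675.0
[186, 204, 57, 53] 778.0
fl side [621.9 262.9] -121.9 0.069
fl top [620.9 261.4] -122.3 0.055
fl both [621.3 261.8] -121.9 0.068
cap top px (191.87234042553192, 295.0) 47.0 -> [0.45038051 0.28365322]
pr side [0.45081202 0.28417613 0.        ] 0.1323529411764706
```

Candidates for the prop are the orange handle in the wooden block at side (224,178) and the white one standing free at side (192,198). The orange one fits, being in the holder with a brown-orange handle, and the overlay crop confirms it. It measures (0.4505, 0.284). I move over it.

```bash
cat > to.py <<'E'
import sys, numpy as np
from cell import arm
from scipy.spatial.transform import Rotation as R
o=arm.get_obs(); A=R.from_euler("xyz",o["tool_rot"],degrees=True).as_matrix()
t=np.array([float(v) for v in sys.argv[1:4]])
print("shift cm",np.round(A.T@(t-o["position"])*100,2),"pos",np.round(o["position"],4),"rot",np.round(o["tool_rot"],2),"F",np.round(o["wrist_force"],1),"t",round(o["time_s"],2),"gap cm",round(o["finger_gap"]*9.3,2))
E
python3 -m creep '[[-3.6,-2.5,0.1,0],[-7.3,-5.1,0.3,0],[-11,-7.6,0.5,0],[-14.6,-10.1,0.7,0],[-18.2,-12.7,0.9,0],[-21.9,-15.2,1.1,0],[-25.5,-17.8,1.2,0],[-29.1,-20.3,1.4,0]]' 5; python3 to.py 0.4505 0.284 0.15
```

```text
time_s: 1.9
position: [0.4517, 0.2835, 0.2021]
tool_rot: [180.0, 0.0, 155.4]
wrist_force: [1.5, 0.2, -1.6]
finger_gap: 0.534
shift cm [ 0.13 -0.01  5.21] pos [0.4517 0.2835 0.2021] rot [1.7996e+02 3.0000e-02 1.5538e+02] F [ 1.5  0.2 -1.6] t 1.9 gap cm 4.97
```

```bash
python3 -m creep '[[0.1,0,3,0],[0.1,0,5.5,0],[0.1,0,7.5,0],[0.1,0,9,0],[0.1,0,10,0],[0.1,0,10.9,0],[0.1,0,10.9,0]]'; python3 to.py 0.4505 0.284 0.092
```

```text
time_s: 2.6
position: [0.4494, 0.2852, 0.092]
tool_rot: [-179.9, -0.0, 155.4]
wrist_force: [0.1, -1.1, -0.5]
finger_gap: 0.543
shift cm [-0.15 -0.07 -0.  ] pos [0.4494 0.2852 0.092 ] rot [-1.7992e+02 -5.0000e-02  1.5538e+02] F [ 0.1 -1.1 -0.5] t 2.6 gap cm 5.05
```

```bash
python3 -m creep '[[0,0,0,0],[0,0,0,0],[0,0,0,0],[0,0,0,0],[0,0,0,0],[0,0,0,0]]' 1.2 60; python3 to.py 0.4505 0.284 0.19; python3 - <<'E'
from cell import optics; import cv2
p=optics.get_image("side"); cv2.imwrite("pics/g1.png",cv2.resize(p["color"][110:240,150:310,::-1],None,fx=4,fy=4,interpolation=cv2.INTER_CUBIC))
E
```

```text
time_s: 3.2
position: [0.45, 0.2856, 0.0931]
tool_rot: [180.0, 0.0, 155.4]
wrist_force: [-0.5, -0.3, 1.5]
finger_gap: 0.176
shift cm [-0.11 -0.12 -9.69] pos [0.45   0.2856 0.0931] rot [1.7998e+02 1.0000e-02 1.5537e+02] F [-0.5 -0.3  1.5] t 3.2 gap cm 1.64
```

View pics/g1.png

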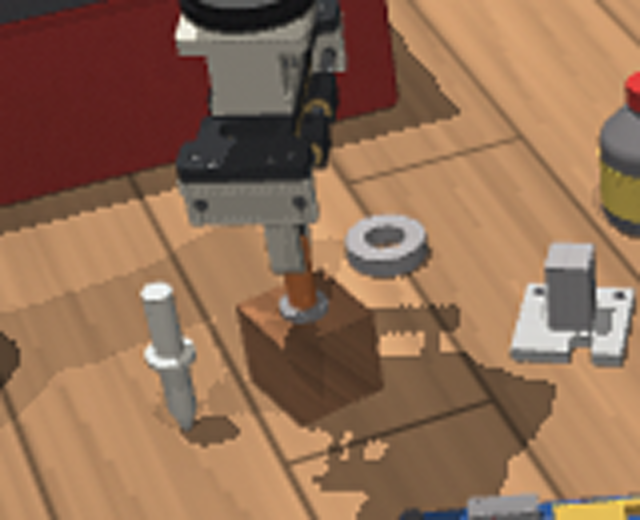

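Gripped (the opening matches the 18 mm handle). The side view shows the orange prop between the fingers, while the white one is untouched at crop (165,355). Next I lift it clear.

```bash
python3 -m creep '[[0,0,-2,0],[0,0,-4.5,0],[0,0,-7,0],[0,0,-9.5,0],[0,0,-11,0],[0,0,-11.5,0],[0,0,-11.5,0]]'; python3 to.py 0.579 0.0055 0.2
```

```text
time_s: 3.95
position: [0.4498, 0.2855, 0.2078]
tool_rot: [180.0, 0.0, 155.4]
wrist_force: [0.4, 0.1, -2.3]
finger_gap: 0.178
shift cm [-23.41 -20.07   0.77] pos [0.4498 0.2855 0.2078] rot [179.99   0.   155.38] F [ 0.4  0.1 -2.3] t 3.95 gap cm 1.65
```

```bash
python3 -m creep '[[-2.9,-2.5,0,0],[-5.9,-5,0.1,0],[-8.8,-7.5,0.2,0],[-11.7,-10,0.3,0],[-14.6,-12.5,0.4,0],[-17.5,-15.1,0.5,0],[-20.5,-17.6,0.6,0],[-23.4,-20.1,0.7,0]]'; python3 -m creep '[[0,0,0,0],[0,0,0,0],[0,0,0,0]]'; python3 to.py 0.579 0.0055 0.2; python3 - <<'E'
from cell import optics; import cv2,pickle
P={n:optics.get_image(n) for n in("side","top")}; pickle.dump(P,open("p1.pkl","wb"))
import numpy as np
a=P["side"]["color"][140:290,220:380,::-1]; b=P["top"]["color"][180:330,240:400,::-1]
cv2.imwrite("pics/h1.png",cv2.resize(np.hstack([a,b]),(800,375),interpolation=cv2.INTER_CUBIC))
E
```

```text
time_s: 4.75
position: [0.5784, 0.0037, 0.1989]
tool_rot: [-179.9, -0.2, 155.4]
wrist_force: [1.0, 0.0, -1.9]
finger_gap: 0.18
time_s: 5.05
position: [0.5778, 0.0069, 0.1996]
tool_rot: [-180.0, -0.2, 155.5]
wrist_force: [0.1, 0.4, -1.4]
finger_gap: 0.171
shift cm [-0.16 -0.08 -0.04] pos [0.5778 0.0069 0.1996] rot [-1.8000e+02 -1.7000e-01  1.5549e+02] F [ 0.1  0.4 -1.4] t 5.05 gap cm 1.59
```

View pics/h1.png

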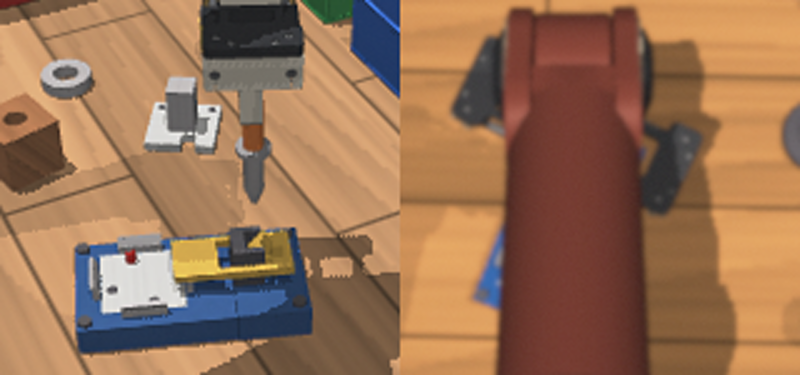

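```bash
python3 - <<'E'
from fit import *; import pickle
s=pickle.load(open("p1.pkl","rb"))["side"]; h=cv2.cvtColor(s["color"],cv2.COLOR_RGB2HSV).astype(int)
w=[308,192,28,34]; m=np.zeros((480,640)); m[196:224,312:332]=(h[196:224,312:332,1]<60)
print(m[192:226,308:336].astype(int).sum(1))
PIN=[cyl(3,0,16,9),cyl(9,16,55),cyl(15,55,60)]
for z in (.110,.112,.114):
    q,e=fit([(s,m,w)],PIN,[.578,.007,0],z,(.01,.01,0)); print(z,q,e)
S=np.array([.4846,.0413])+.101*np.array([np.cos(np.radians(-20.2)),np.sin(np.radians(-20.2))]); print("slot side",S, "both", np.array([.484,.0399])+.101*np.array([np.cos(np.radians(-20)),np.sin(np.radians(-20))]))
r=render(s,place(PIN,q,z),w); print((np.abs(r-m[192:226,308:336])).sum(1).round(1))
E
```

```text
[ 0  0  0  0  4  5  6  7  9 13 11  9  8  7  8  8  8  8  7  7  7  8  8  7
  7  5  5  3  2  0  0  0  0  0]
0.11 [0.58012572 0.0092721  0.        ] 0.45842472582253246
0.112 [0.57903093 0.00661324 0.        ] 0.4668217569513681
0.114 [0.57775298 0.00458469 0.        ] 0.471939736346516
slot side [0.5793878  0.00642488] both [0.57890895 0.00535597]
[ 0.   0.4  7.3 11.2  9.6  9.4  8.6  7.6  5.6  1.1  1.7  1.4  0.7  1.7
  0.7  0.7  0.6  0.6  1.6  1.6  1.7  1.3  1.2  1.3  0.4  1.3  0.3  1.2
  1.3  1.3  0.   0.   0.   0. ]
```

The side-view fit puts the pin at (0.579, 0.0066) and the slot at (0.579, 0.006), so it is aligned. I descend.

```bash
python3 -m creep '[[0,0,1.5,0],[0,0,3,0],[0,0,3.8,0],[0,0,4.5,0],[0,0,5.2,0],[0,0,5.9,0],[0,0,6.5,0],[0,0,6.5,0]]'; python3 to.py 0.579 0.0055 0.102
```

```text
time_s: 5.95
position: [0.5789, 0.0059, 0.1356]
tool_rot: [180.0, -0.0, 155.4]
wrist_force: [0.3, -0.1, -0.9]
finger_gap: 0.179
shift cm [-0.02 -0.04  3.36] pos [0.5789 0.0059 0.1356] rot [ 1.7995e+02 -1.0000e-02  1.5540e+02] F [ 0.3 -0.1 -0.9] t 5.95 gap cm 1.66
```

```bash
python3 -m creep '[[0,0,0.6,0],[0,0,1.1,0],[0,0,1.6,0],[0,0,2,0],[0,0,2.4,0],[0,0,2.7,0],[0,0,3.0,0],[0,0,3.0,0]]'; python3 to.py 0.579 0.0055 0.102
```

```text
time_s: 6.75
position: [0.5781, 0.0053, 0.1049]
tool_rot: [-180.0, -0.1, 155.4]
wrist_force: [-1.5, 0.9, -2.3]
finger_gap: 0.18
shift cm [-0.07  0.05  0.29] pos [0.5781 0.0053 0.1049] rot [-1.7996e+02 -9.0000e-02  1.5538e+02] F [-1.5  0.9 -2.3] t 6.75 gap cm 1.68
```

```bash
python3 -m creep '[[0,0,0.2,0],[0,0,0.4,0],[0,0,0.5,0],[0,0,0.6,0],[0,0,0.6,0]]'; python3 to.py 0.579 0.0055 0.102; python3 - <<'E'
from cell import optics; import cv2
p=optics.get_image("side"); cv2.imwrite("pics/i1.png",cv2.resize(p["color"][190:290,240:370,::-1],None,fx=5,fy=5,interpolation=cv2.INTER_CUBIC))
E
```

```text
time_s: 7.25
position: [0.5788, 0.0052, 0.1019]
tool_rot: [180.0, 0.0, 155.4]
wrist_force: [-5.7, 0.9, 13.5]
finger_gap: 0.178
shift cm [-0.01  0.03 -0.01] pos [0.5788 0.0052 0.1019] rot [1.7999e+02 2.0000e-02 1.5537e+02] F [-5.7  0.9 13.5] t 7.25 gap cm 1.66
```

View pics/i1.png

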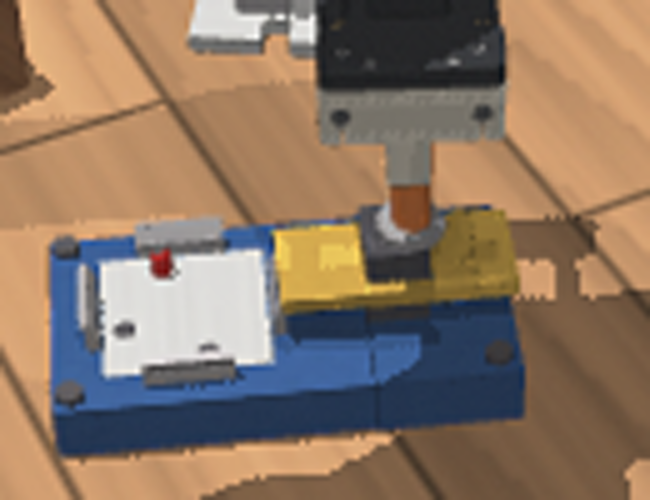

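The catch has opened: its nose is now at crop (275,270), off the nest. The collar is at (410,225), close to the post top. I press harder to be sure it is home.

```bash
python3 -m creep '[[0,0,0.2,0],[0,0,0.4,0],[0,0,0.6,0],[0,0,0.6,0]]'; python3 to.py 0.579 0.0055 0.102
```

```text
time_s: 7.7
position: [0.5802, 0.0049, 0.1015]
tool_rot: [179.9, 0.3, 155.4]
wrist_force: [-13.7, 0.7, 40.9]
finger_gap: 0.176
shift cm [ 0.13  0.   -0.05] pos [0.5802 0.0049 0.1015] rot [179.88   0.25 155.36] F [-13.7   0.7  40.9] t 7.7 gap cm 1.64
```

It is firmly seated: 41 N with no travel, at the predicted height. I relieve the pressure, release and rise.

```bash
python3 -m creep '[[0,0,-0.6,0],[0,0,-0.9,0],[0,0,-0.9,0]]' && python3 -m creep '[[0,0,0,0],[0,0,0,0],[0,0,0,0],[0,0,0,0]]' 5; python3 to.py 0.579 0.0055 0.102; python3 -m creep '[[0,0,-2,0],[0,0,-5,0],[0,0,-9,0],[0,0,-11,0],[0,0,-11,0]]'; python3 to.py 0.621 0.262 0.2
```

```text
time_s: 8.0
position: [0.5787, 0.0054, 0.1025]
tool_rot: [-180.0, -0.0, 155.4]
wrist_force: [-2.1, 0.6, 1.3]
finger_gap: 0.181
time_s: 8.4
position: [0.5794, 0.0051, 0.1025]
tool_rot: [180.0, 0.0, 155.4]
wrist_force: [0.2, -0.7, -0.3]
finger_gap: 0.475
shift cm [0.05 0.02 0.05] pos [0.5794 0.0051 0.1025] rot [1.8000e+02 4.0000e-02 1.5536e+02] F [ 0.2 -0.7 -0.3] t 8.4 gap cm 4.42
time_s: 8.9
position: [0.5813, 0.0052, 0.2162]
tool_rot: [179.8, 0.4, 155.4]
wrist_force: [-0.5, 0.8, 0.7]
finger_gap: 0.54
shift cm [ 7.11 24.99  1.66] pos [0.5813 0.0052 0.2162] rot [179.8    0.42 155.36] F [-0.5  0.8  0.7] t 8.9 gap cm 5.02
```

```bash
python3 -m creep '[[1,3.6,0,1],[2,7.1,0.2,2],[3,10.7,0.4,3.5],[4,14.3,0.8,5],[5,17.8,1,6],[6.1,21.4,1.3,7.3],[7.1,25,1.6,7.3],[7.1,25,1.6,7.3]]' 6;  python3 to.py 0.6212 0.262 0.047; python3 -m creep '[[0,0,0,0]]'; python3 to.py 0.6212 0.262 0.047; python3 - <<'E'
from cell import optics; import cv2,pickle,numpy as np
P={n:optics.get_image(n) for n in("side","top")}; pickle.dump(P,open("p2.pkl","wb"))
a=P["side"]["color"][120:270,220:380,::-1]; b=P["top"]["color"][180:330,200:360,::-1]
cv2.imwrite("pics/j1.png",cv2.resize(np.hstack([a,b]),(800,375),interpolation=cv2.INTER_CUBIC))
E
```

```text
time_s: 9.7
position: [0.6158, 0.2705, 0.1935]
tool_rot: [179.9, -0.4, 148.7]
wrist_force: [-0.0, 1.3, 0.1]
finger_gap: 0.644
shift cm [-1.   -0.47 14.64] pos [0.6158 0.2705 0.1935] rot [179.92  -0.36 148.65] F [-0.   1.3  0.1] t 9.7 gap cm 5.99
time_s: 9.8
position: [0.6174, 0.2629, 0.1945]
tool_rot: [-179.8, -0.1, 148.2]
wrist_force: [0.3, 0.3, -0.2]
finger_gap: 0.646
shift cm [-0.39  0.17 14.75] pos [0.6174 0.2629 0.1945] rot [-1.7983e+02 -1.0000e-01  1.4821e+02] F [ 0.3  0.3 -0.2] t 9.8 gap cm 6.01
```

View pics/j1.png

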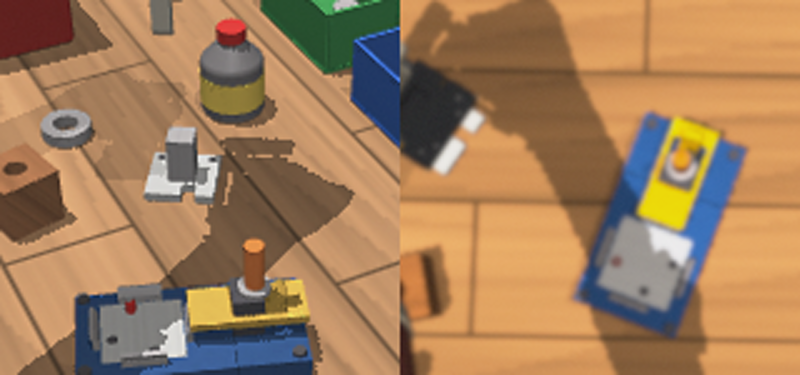

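The prop stands upright in the slot with the catch held open (side crop (255,265), nose off the nest). The red key is clearly at key_b. The flange has not moved. I descend on it.

```bash
python3 -m creep '[[-0.2,0,3,0],[-0.3,0.1,6,0],[-0.3,0.1,8,0],[-0.3,0.1,9,0],[-0.3,0.1,9,0],[-0.3,0.1,9,0]]'; python3 to.py 0.6212 0.262 0.047
```

```text
time_s: 10.5
position: [0.6224, 0.2608, 0.1078]
tool_rot: [179.9, 0.1, 148.0]
wrist_force: [-0.9, 0.7, 0.2]
finger_gap: 0.644
shift cm [0.18 0.03 6.08] pos [0.6224 0.2608 0.1078] rot [1.7993e+02 7.0000e-02 1.4801e+02] F [-0.9  0.7  0.2] t 10.5 gap cm 5.99
```

```bash
python3 -m creep '[[0.2,0,2,0],[0.2,0,4,0],[0.2,0,5.3,0],[0.2,0,6.1,0],[0.2,0,6.1,0]]'; python3 -m creep '[[0,0,0,0],[0,0,0,0],[0,0,0,0],[0,0,0,0],[0,0,0,0],[0,0,0,0]]' 2.2 40; python3 to.py 0.6212 0.262 0.047
```

```text
time_s: 11.0
position: [0.6196, 0.2622, 0.0453]
tool_rot: [-179.9, -0.0, 148.1]
wrist_force: [-0.2, -0.1, -0.3]
finger_gap: 0.643
time_s: 11.6
position: [0.6201, 0.2626, 0.0461]
tool_rot: [180.0, 0.0, 148.1]
wrist_force: [-0.1, 0.6, 1.2]
finger_gap: 0.296
shift cm [-0.13  0.01 -0.09] pos [0.6201 0.2626 0.0461] rot [1.7997e+02 2.0000e-02 1.4808e+02] F [-0.1  0.6  1.2] t 11.6 gap cm 2.75
```

```bash
python3 -m creep '[[0,0,-2,0],[0,0,-5,0],[0,0,-8,3],[0,0,-11,10],[0,0,-14,18],[0,0,-16,26.5],[0,0,-16,35],[0,0,-16,42]]'; python3 to.py 0.484 0.040 0.2
```

```text
time_s: 12.4
position: [0.6193, 0.2625, 0.2056]
tool_rot: [-179.9, -0.0, 105.8]
wrist_force: [-0.8, -0.4, -4.1]
finger_gap: 0.297
shift cm [-17.73 -19.06   0.58] pos [0.6193 0.2625 0.2056] rot [-1.7995e+02 -1.0000e-02  1.0577e+02] F [-0.8 -0.4 -4.1] t 12.4 gap cm 2.77
```

```bash
python3 -m creep '[[-2.2,-2.4,0,8],[-4.4,-4.8,0,16],[-6.6,-7.1,0,24],[-8.9,-9.5,0,32],[-11.1,-11.9,0,40],[-13.3,-14.3,0,48],[-15.5,-16.7,0,56],[-17.7,-19.1,0.4,64]]'; python3 -m creep '[[0,0,0,8],[0,0,0,16],[0,0,0,24],[0,0,0,32],[0,0,0,40],[0,0,0,48],[0,0,0,56],[0,0,0,62]]'; python3 -m creep '[[0,0,0,0],[0,0,0,0]]'; python3 to.py 0.484 0.040 0.2
```

```text
time_s: 13.2
position: [0.484, 0.0386, 0.2015]
tool_rot: [-180.0, 0.0, 41.8]
wrist_force: [0.6, -0.0, -3.9]
finger_gap: 0.297
time_s: 14.0
position: [0.4844, 0.04, 0.201]
tool_rot: [180.0, 0.1, -20.2]
wrist_force: [0.1, 0.0, -2.8]
finger_gap: 0.3
time_s: 14.2
position: [0.4848, 0.0398, 0.2013]
tool_rot: [180.0, 0.1, -19.8]
wrist_force: [0.2, -0.1, -3.2]
finger_gap: 0.297
shift cm [-0.08  0.01  0.13] pos [0.4848 0.0398 0.2013] rot [ 1.7997e+02  7.0000e-02 -1.9770e+01] F [ 0.2 -0.1 -3.2] t 14.2 gap cm 2.77
```

```bash
python3 -m creep '[[0,0,2,0],[0,0,4.5,0],[0,0,7,0],[0,0,8.5,0],[0,0,9.2,0],[0,0,9.2,0],[0,0,9.2,0]]'; python3 to.py 0.484 0.040 0.077; cat > m3.py <<'E'
import sys; from fit import *; import pickle
from cell import optics, arm
o=arm.get_obs(); s=optics.get_image("side"); t=optics.get_image("top"); pickle.dump({"side":s,"top":t},open("p3.pkl","wb"))
zb=o["position"][2]-float(sys.argv[1]); print("bottom z",zb)
h=cv2.cvtColor(s["color"],cv2.COLOR_RGB2HSV).astype(int)
u=proj(s,[[.484,.04,zb]])[0].astype(int); l,tp=u[0]-45,u[1]-45; c=s["color"][tp:tp+90,l:l+110]
q0=[.485,.041,np.radians(70)]
e=proj(s,np.vstack(place(FL[:3],q0,zb)))
im=c.copy(); im=cv2.resize(im,None,fx=6,fy=6,interpolation=cv2.INTER_CUBIC)
for P in place(FL[:3],q0,zb):
    k=((proj(s,P)-[l,tp]+.5)*6).astype(int)
    for i in range(8):
        for j in range(i):
            if bin(i^j).count("1")==1: cv2.line(im,tuple(map(int,k[i])),tuple(map(int,k[j])),(0,255,0),1)
cv2.imwrite(sys.argv[2],im[:,:,::-1]); print(l,tp)
E
python3 m3.py 0.046 pics/k1.png
```

```text
time_s: 14.9
position: [0.4859, 0.0393, 0.1104]
tool_rot: [-180.0, -0.1, -19.9]
wrist_force: [0.5, 0.7, -2.5]
finger_gap: 0.291
shift cm [-0.21 -0.    3.34] pos [0.4859 0.0393 0.1104] rot [-1.7997e+02 -7.0000e-02 -1.9900e+01] F [ 0.5  0.7 -2.5] t 14.9 gap cm 2.71
bottom z 0.06436709326630521
230 195
```

View pics/k1.png

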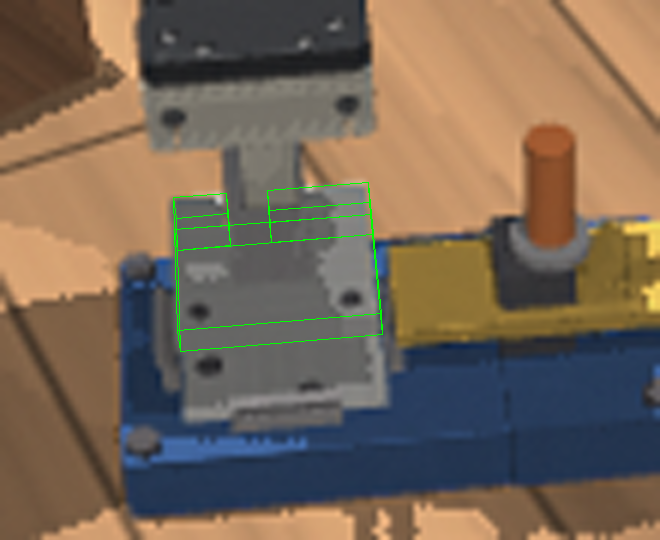

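The wireframe predicted from the TCP coincides with the flange's edges to about a pixel: left 175, right 370, notch at 230–270 on the key side. I lower it gently.

```bash
python3 -m creep '[[-0.1,0,0.6,0],[-0.1,0,1.2,0],[-0.1,0,1.6,0],[-0.1,0,2,0],[-0.1,0,2.3,0],[-0.1,0,2.3,0]]'; python3 to.py 0.484 0.040 0.076; python3 -m creep '[[0,0,0.3,0],[0,0,0.6,0],[0,0,0.9,0],[0,0,1.1,0],[0,0,1.1,0]]'; python3 to.py 0.484 0.040 0.076
```

```text
time_s: 15.6
position: [0.4841, 0.0398, 0.0863]
tool_rot: [180.0, 0.0, -19.9]
wrist_force: [0.4, 0.1, -3.6]
finger_gap: 0.293
shift cm [-0.02 -0.02  1.03] pos [0.4841 0.0398 0.0863] rot [ 1.7997e+02  5.0000e-02 -1.9930e+01] F [ 0.4  0.1 -3.6] t 15.6 gap cm 2.72
time_s: 16.1
position: [0.4848, 0.0397, 0.076]
tool_rot: [-180.0, -0.0, -19.9]
wrist_force: [-0.3, 0.7, 0.4]
finger_gap: 0.3
shift cm [-0.08 -0.    0.  ] pos [0.4848 0.0397 0.076 ] rot [-1.7998e+02 -4.0000e-02 -1.9930e+01] F [-0.3  0.7  0.4] t 16.1 gap cm 2.79
```

It went down to floor height with no extra force, so the notch is over the key. I press lightly to confirm it is home, then release and retreat.

```bash
python3 -m creep '[[0,0,0.2,0],[0,0,0.3,0],[0,0,0.3,0]]'; python3 -m creep '[[0,0,-0.3,0],[0,0,-0.3,0],[0,0,-0.3,0],[0,0,-0.3,0],[0,0,-0.3,0]]' 5; python3 -m creep '[[0,0,-2,0],[0,0,-5,0],[0,0,-9,0],[-2,0,-13,0],[-4,0,-13,0],[-6,0,-13,0],[-6,0,-13,0]]'; python3 -m creep '[[2,4,-2,0],[4,8,-3,0],[4,12,-3,0],[4,16,-3,0],[4,19,-3,0],[4,19,-3,0],[4,19,-3,0]]'; python3 to.py 0.484 0.040 0.076;  python3 - <<'E'
from cell import optics; import cv2,pickle,numpy as np
P={n:optics.get_image(n) for n in("side","top")}; pickle.dump(P,open("p4.pkl","wb"))
a=P["side"]["color"][180:300,230:390,::-1]; b=P["top"]["color"][205:325,220:380,::-1]
cv2.imwrite("pics/l1.png",cv2.resize(np.hstack([a,b]),(800,300),interpolation=cv2.INTER_CUBIC))
E
```

```text
time_s: 16.4
position: [0.4848, 0.0397, 0.0759]
tool_rot: [-179.8, -0.0, -19.9]
wrist_force: [-6.7, 2.5, 25.6]
finger_gap: 0.3
time_s: 16.9
position: [0.4842, 0.0398, 0.0754]
tool_rot: [180.0, 0.0, -19.9]
wrist_force: [0.5, -0.2, -0.2]
finger_gap: 0.536
time_s: 17.6
position: [0.4255, 0.0614, 0.2054]
tool_rot: [-180.0, 0.2, -19.8]
wrist_force: [0.6, 0.3, -0.8]
finger_gap: 0.534
time_s: 18.3
position: [0.4012, -0.1326, 0.2357]
tool_rot: [180.0, -0.0, -20.0]
wrist_force: [0.4, 0.6, -0.0]
finger_gap: 0.538
shift cm [  1.86 -19.06  15.97] pos [ 0.4012 -0.1326  0.2357] rot [ 1.7999e+02 -1.0000e-02 -2.0040e+01] F [ 0.4  0.6 -0. ] t 18.3 gap cm 5.0
```

View pics/l1.png

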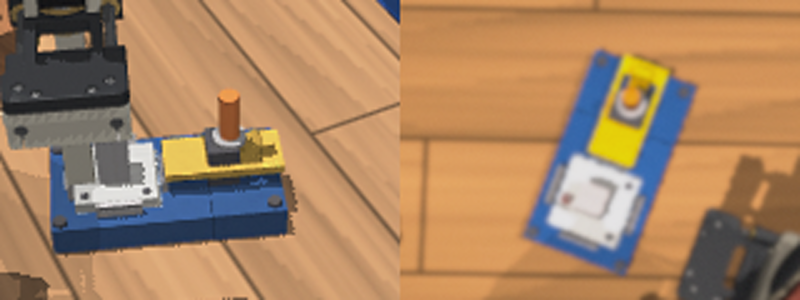

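The flange lies in the nest with the key pin in its notch. TCP rise from pick to seat was 29.8 mm against 30 mm for home, and it was stiff under 26 N. The prop is upright and the catch open. I hand in.

```bash
python3 - <<'E'
from cell import hand_in
print(hand_in())
E
```

```text
the job is handed in; nothing more can be done
None
```

I pushed the orange-handled prop pin home in the slot, seated the flange in the nest over the red key pin (it stands at key_b), and handed the job in. `hand_in()` gave no verdict.

- **Prop pin:** It held firm under 41 N, and the gripper stopped at 101.5 mm against the 102 mm expected for home. In the last pictures it stands upright and the catch stays open by itself.
- **Flange:** I turned it so its x points along the fixture's +y. It went down without resistance to floor height, 29.8 mm above where I picked it up (30 mm expected), and held firm under 26 N. The last pictures show it lying flat with the key pin in its notch.
- **Bystanders and robot:** I kept well clear of the other things and saw none of them moved. The gripper ended open, about 0.2 m from the fixture and touching nothing, at about 18 s of the 67 s allowed.
- **Limits of the checks:** The two cameras differed by about 2 mm on where the fixture and flange were, within their stated calibration. The top camera was blocked by the arm while I aligned the pin, so I used the side view alone. I judged the catch opening and the final flange position by eye and from heights and forces, without measuring them in the last pictures.

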